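# Index the turret depth stop and press a pin header to height

## Task

On the blue bench press, turn the turret clockwise (seen from above) by its black bar knob, counting the clicks, until the red stop screw has clicked in under the ram's side arm; do not go a click too far. Only then push the yellow ram button gently straight down until you feel the side arm land on the red stop, bear on it for about half a second without forcing it, and let the ram rise again, leaving the pin header pressed down. Do not disturb the loose things around the press.

Things in the scene. Friction and masses are not known exactly. Their poses are not given: they have to be found in the camera images.
- press: Bench press, fixed: blue base 130 (x) by 250 (y) mm, 14 mm high; origin under its centre on the worktop, z up, x away from the robot at yaw 0, y left. Turret axis at x 0, y +55 mm; ram axis at x 0, y -65 mm. A column (20 x 46 mm at x +50, y -65 mm) and a head (36 mm wide, x -18 to +60 mm, top 92 mm above the worktop) guide the ram.
- turret (a joint): Turret angle (rad), growing CLOCKWISE seen from above. Ball detents click at 0, 0.785, 1.571, 2.356 and 3.142; end stops at -0.3 and 3.44. At 2.356 the red stop is under the side arm. Starts at -0.3 to 1.8, in a click or between two. Within 0.1 of a click it is pulled in; from 0.1 to 0.2 it is pushed away; between, it stays where it is left. Up to 0.4 N m.
- turret_grip (a point): Point on the turret axis at mid-height of the black bar knob, 63 mm above the worktop (knob from 50 to 76 mm). The bar is 36 mm long, 10 mm thick, lies along the press's x axis at turret angle 0 and turns with the turret. The only thing as high within 60 mm is the end of the side arm, 40 mm from the axis towards the ram, 62 to 72 mm above the worktop.
- turret_top (a point): Centre of the top face of the turret's aluminium disc (radius 60 mm), 36 mm above the worktop. Eight stop screws, seven of steel and one red, stand on the disc at 48 mm radius; tips 40 to 55 mm above the worktop.
- red_stop (a point): Foot of the red stop on the turret, a collar 14 mm wide with a screw 10 mm thick, 48 mm from the turret axis; the point is on the disc. Its tip is about 15 mm above the disc, but hand-set up to 3.5 mm higher or lower, so its exact height must be felt.
- ram: The press ram. Origin: centre of the top face of its round yellow push button (radius 18 mm), 122 mm above the worktop when up. Moves only straight down, at most 18 mm, and springs back up when let go. Spring 2 to 5 N, plus about 2 N while it pushes the header. The button must never be pushed with more than 25 N.
- side_arm_end (a point): Centre of the underside of the end of the ram's steel side arm, which reaches 80 mm from the ram over the turret; 62 mm above the worktop when the ram is up. It meets the red stop after 7.5 to 14.5 mm of ram travel, felt as a sudden stiff rise of force. It should bear on the stop with more than 4 N: 11 to 18 N in all on the button.
- header: Black pin header, 24 x 8 x 9 mm, half pressed into the green circuit board under the ram. Origin: centre of its top face, 50 mm above the worktop at the start. It slides down when the ram pushes it and stays where it is left.
- flux_tin: Loose round amber tin, 45 mm wide, 22 mm high, in front of the press; origin at the centre of its underside. Leave it alone.
- cap_electro: Loose dark blue capacitor can standing upright, 22 mm wide, 34 mm high, in front of the press; origin under its centre. Leave it alone.
- marker_blue: Loose blue marker pen lying to the right of the press, 116 mm long, 12 mm thick; origin under its middle. Leave it alone.
- tape_roll: Loose roll of dark tape lying flat to the left of the press, 55 mm wide, 19 mm high; origin under its centre. Leave it alone.

How it is judged:
By the outcome, as a careful person would: the job done as asked, in the order asked, and still so for the second after the job is handed in, with the robot touching nothing.
It also fails if it takes over 72 s, if anything falls off the work surface, if the arm or the gripper's body presses on something with over 40 N, if the wrist force passes 120 N, or if a joint passes its speed limit or range.

## Robot

A 6-joint arm with a two-finger parallel gripper is mounted at the origin on a cart in front of the work surface, level with it; the furniture and walls round the work are solid. World frame = base frame: x ahead of the robot, y to its left, z up, the work surface at z = 0. Lengths are in m, angles in rad, forces in N, time in s.
With the tool pointing down it reaches from about 0.2 to 0.875 m from the base axis. Payload 3.4 kg.
Tool frame: the origin (TCP) lies at the very end of the fingers, on their centre line; the grasp point (between the pads) lies 19 mm behind it (env.tcp_to_grasp is the distance from the TCP to the grasp point, in m); z points along the fingers, y is the line along which they close (so a half turn about z gives the same grasp; the last joint's range is limited). The gripper opens to 94 mm and grips with 3 to 60 N. Pads are 16 mm wide; open, the fingers measure 119 mm over their backs; the gripper's body (75 mm by 177 mm) begins 78 mm behind the grasp point.
Start: joints at [-1.381, 0.276, 1.505, -0, 1.361, -0.121], TCP at [0.176, -0.547, 0.205] pointing down, gripper open.
Joint ranges: [-2.89, 2.89], [-0.75, 2.08], [0.22, 2.7], [-1.18, 4.32], [0.11, 2.71], [-2.7, 2.7]. Speed limits (rad/s): [2.57, 2.57, 3.14, 3.14, 3.14, 3.14].

## Interface

Orientations are given as a unit quaternion [w, x, y, z].
In Python, from station import env gives the robot as it stands.
- The arm moves only by the tool play_rows, never from a script. Its argument "motion" is text: rows parted by semicolons, each of 7 numbers parted by spaces: the shift along the tool's x, y, z in mm, then the turn, a rotation vector about the tool's x, y, z in degrees, then the finger opening in mm, from 0 to 94. In form: dx dy dz wx wy wz claw; .... A call has exactly 5 rows; each row shifts and turns the commanded pose from where the row before left it, along the tool's axes as they then stand; what a row does not reach is not made up. A row lasts 1/10 s, in which the tool goes at most 50 mm and 8.59 degrees, less where a joint would pass 70% of its speed; a pose out of reach is approached as far as the arm can. A call with a gripper value outside its range is refused whole. The fingers move at their own pace and stop on an object; "squeeze" is the grip in N (left out, the last holds). Time passes only in rows, so rows that do not move let the fingers close, or fill a call up. It gives the time, the measured TCP pose, the force, the opening and the grip force at its end, in the units of the state.
- env.sense(): the state, without advancing time (a new reading comes with each control period).
- env.camera(name): name is "side" or "top"; returns (picture, depth): 420x560x3 uint8, red, green, blue; 420x560 float32, m along the optical axis (not along the pixel's ray), 0 where there is no reading.
- env.camera_params(name): a dict with "camera_matrix" (3x3 intrinsics, pixels), "dist_coeffs" ([k1, k2, p1, p2, k3] as OpenCV has them; the pictures are not rectified), "R" (3x3) and "t" (3): a world point X has camera coordinates R X + t. Camera axes: x right, y down, z forward; pixel columns grow to the right and rows downward; lengths in m; the calibration is good to about 2 mm. A picture is of the moment at which its call begins. camera_params takes no time and is no camera call.
- env.finish_job(): hands the job in; it is judged then, once.
The state is a dict: "time": time; "joint_pos": joint angles; "joint_vel": joint speeds; "joint_torque": joint torques, N m; "ee_pos": TCP position; "orientation": TCP orientation; "force": force on the tool from outside, world axes, zero at the start; "torque": the same for the moment, N m; "width": opening from 0.0 (shut) to 1.0 (fully open); "gripper_force": force on a finger pad.
Only numpy, scipy, OpenCV 4.12 (cv2) and the standard library are available. Lean on these libraries where they do the work, as an engineer would, in place of code of your own. Each camera call takes 0.05 s, during which the arm holds its last target. There are 200 camera calls.

## Working session

There is one attempt and no reset: what is moved stays moved. The work goes in short steps, Python scripts to look and compute and a tool call to move; the robot and the scene stay as the last step left them, time stands still between calls to the robot, and variables do not carry over. Pictures are saved under pics/ and viewed, at most 10 in all, crops included, and the job is handed in when it is done.

Besides the shell and the picture viewer there is one more tool, called after "Call:" as a command line: name --argument value ..., lists and objects as JSON in quotes. play_rows: Moves the arm, as the interface text tells. Its arguments: {"type":"object","properties":{"motion":{"type":"string"},"squeeze":{"type":"number"}},"required":["motion"]}

```bash
mkdir -p pics
cat > h.py <<'E'
import numpy as np,cv2
from station import env
def ray(n,px):
    p=env.camera_params(n);K=np.array(p["camera_matrix"]);d=np.array(p["dist_coeffs"]);R=np.array(p["R"]);t=np.array(p["t"])
    u=cv2.undistortPoints(np.array(px,float).reshape(-1,1,2),K,d).reshape(-1,2)
    return -R.T@t, np.c_[u,np.ones(len(u))]@R
def onz(n,px,z):
    c,d=ray(n,px); return c+d*((z-c[2])/d[:,2])[:,None]
def pix(n,X):
    p=env.camera_params(n);R=np.array(p["R"]);t=np.array(p["t"],float)
    return cv2.projectPoints(np.array(X,float).reshape(-1,1,3),cv2.Rodrigues(R)[0],t,np.array(p["camera_matrix"]),np.array(p["dist_coeffs"]))[0].reshape(-1,2)
E
python3 - <<'E'
from h import *
for n in("top","side"):
    a,d=env.camera(n); cv2.imwrite(f"pics/{n}0.png",a[:,:,::-1]); np.savez(f"{n}0.npz",a=a,d=d)
    c,_=ray(n,[[280,210]]); print(n,c,onz(n,[[280,210]],0))
print(env.sense())
E
```

```text
top [0.29764192 0.10141153 1.08469358] [[0.54203771 0.08409337 0.        ]]
side [0.38203597 0.87075958 0.47002092] [[ 5.42961406e-01 -1.88842421e-01  5.55111512e-17]]
{'time': 0.1, 'joint_pos': array([-1.38100770e+00,  2.76531390e-01,  1.50599110e+00,  2.03596162e-05,
        1.36073293e+00, -1.20999370e-01]), 'joint_vel': array([ 0.00022393, -0.00080971, -0.00358531,  0.00013534,  0.00018357,
       -0.00096062]), 'joint_torque': array([ 1.40698354e-03, -4.05454588e+01, -2.37781852e+01,  7.02710403e-02,
        2.99118483e-02, -4.86012561e-05]), 'ee_pos': array([ 0.17574476, -0.54694204,  0.20469762]), 'orientation': array([-8.31235105e-04,  9.87950617e-01,  1.54767202e-01, -1.86411450e-05]), 'force': array([-0.39035466,  0.16228281,  0.14479493]), 'torque': array([ 0.00348032,  0.00658119, -0.05363218]), 'gripper_force': 0.0, 'width': 0.9986559274436659}
```

View pics/top0.png

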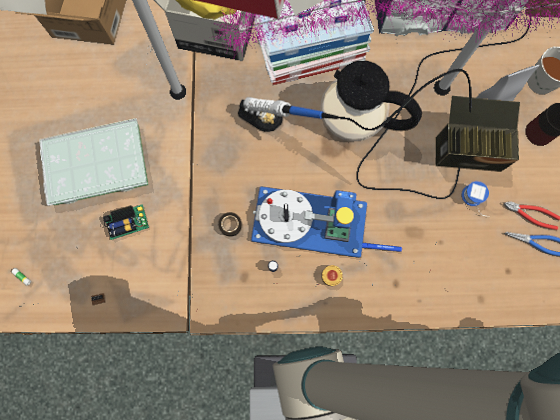

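View pics/side0.png

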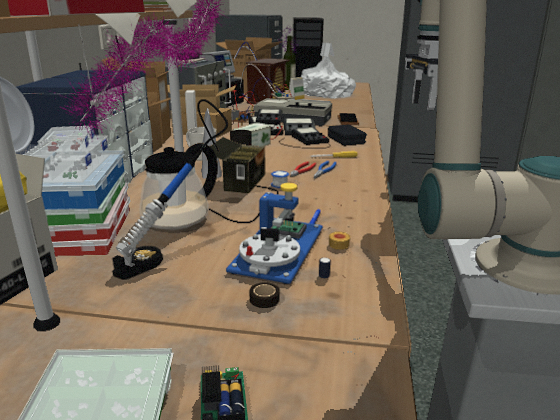

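The top view shows the press around (310,220), with turret disc at (286,215), yellow button at (345,214) and red stop at about (270,201). In the side view, the red stop is at (249,251) and the button at (289,187).

Run:
```python
from h import *
a=np.load("top0.npz")["a"]; hsv=cv2.cvtColor(a,cv2.COLOR_RGB2HSV)
def m(lo,hi,box):
    k=cv2.inRange(hsv,lo,hi); z=np.zeros_like(k); x0,y0,x1,y1=box; z[y0:y1,x0:x1]=k[y0:y1,x0:x1]; return z
def c(k): ys,xs=np.nonzero(k); return [xs.mean(),ys.mean(),len(xs)]
y=c(m((20,120,120),(35,255,255),(330,200,362,232))); B=onz("top",[y[:2]],.122)[0]; print("button",y,B)
r=c(m((0,150,90),(8,255,255),(255,190,320,245))); r2=c(m((172,150,90),(180,255,255),(255,190,320,245))); print("red",r,r2)
w=m((0,0,170),(180,40,255),(250,180,318,250)); cs,_=cv2.findContours(w,cv2.RETR_EXTERNAL,2); q=max(cs,key=cv2.contourArea)
(cx,cy),rad=cv2.minEnclosingCircle(q); e=cv2.fitEllipse(cv2.convexHull(q)); print("disc",cx,cy,rad,e)
T=onz("top",[e[0]],.036)[0]; print("T",T)
b=m((100,140,60),(125,255,255),(245,180,368,262)); cs,_=cv2.findContours(b,cv2.RETR_EXTERNAL,2); q=max(cs,key=cv2.contourArea)
bx=cv2.boxPoints(cv2.minAreaRect(q)); print(bx); P=onz("top",bx,.014); print(P,P.mean(0),np.linalg.norm(np.diff(P,axis=0),axis=1))
v=T-B; print("dist T-B",np.hypot(*v[:2]),"yaw",np.degrees(np.arctan2(-v[0],v[1])))
R=onz("top",[r[:2]],.048)[0]; print("R",R,"rad",np.hypot(*(R-T)[:2]),"ang",np.degrees(np.arctan2(*(R-T)[1::-1])))
k=m((0,0,0),(180,255,60),(272,198,300,232)); print(c(k)); kr=cv2.minAreaRect(np.argwhere(k)[:,::-1].astype(np.int32)); print("knob",kr,onz("top",cv2.boxPoints(kr),.076))
print("press tip proj",pix("top",[T,B]))
s=a[160:280,220:400]; cv2.imwrite("pics/crop.png",cv2.resize(s[:,:,::-1],None,fx=4.4,fy=4.4,interpolation=cv2.INTER_CUBIC))
```

```text
button [np.float64(344.2088888888889), np.float64(215.14222222222222), 225] [ 0.50161307 -0.04483217  0.122     ]
red [np.float64(269.10526315789474), np.float64(200.89473684210526), 19] [np.float64(nan), np.float64(nan), 0]
disc 286.3482971191406 214.69195556640625 27.747961044311523 ((285.7940979003906, 215.45298767089844), (51.733482360839844, 54.58042526245117), 95.8309326171875)
T [0.52129842 0.07203909 0.036     ]
[[251.00809 240.54669]
 [260.39767 178.57541]
 [374.7424  195.90036]
 [365.3528  257.87164]]
[[ 0.46972719  0.15069318  0.014     ]
 [ 0.61396958  0.12811077  0.014     ]
 [ 0.56843155 -0.13369061  0.014     ]
 [ 0.42628129 -0.10399769  0.014     ]] [0.5196024  0.01027891 0.014     ] [0.14599942 0.26573233 0.14521834]
dist T-B 0.11851753266624702 yaw -9.56094116382135
R [0.55225481 0.10854267 0.048     ] rad 0.047862403973331746 ang 49.700823620988466
[np.float64(285.6041666666667), np.float64(213.95833333333334), 48]
knob ((285.5, 213.0), (16.0, 3.0), 90.0) [[0.5357717  0.07650983 0.076     ]
 [0.53566442 0.07007076 0.076     ]
 [0.50063951 0.07085266 0.076     ]
 [0.50074591 0.07724501 0.076     ]]
press tip proj [[285.7940979  215.45298767]
 [344.20888889 215.14222222]]<stdin>:5: RuntimeWarning: Mean of empty slice.
  ret = ret.dtype.type(ret / rcount)
```

View pics/crop.png

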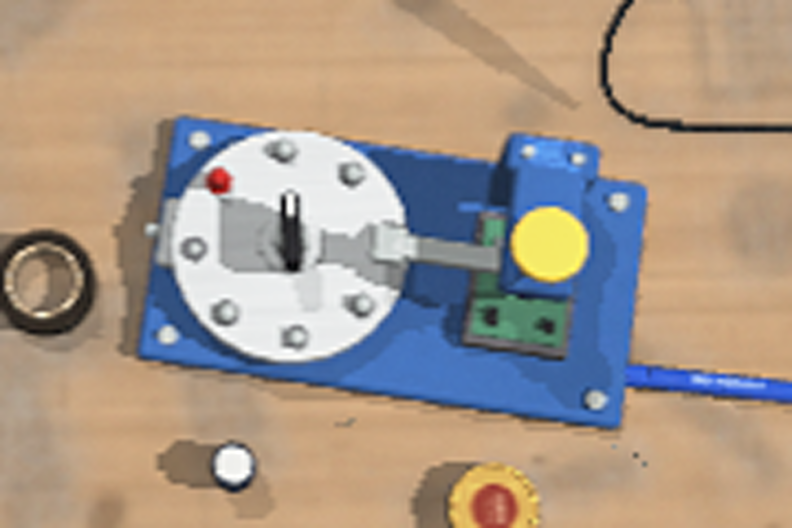

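The crop shows the base corners at about TL(261,187), TR(367,202), BR(360,257) and BL(252,241) in full-image pixels. The red stop is up-left on the disc, and the bar points nearly straight up the image. I'll cross-check the axis positions while moving above the turret.

Run:
```python
from h import *
C=np.array([[180,118],[645,185],[618,428],[140,355]])/4.4+[219.6,159.6]
P=onz("top",C,.014); c=P.mean(0); print(P[:,:2],c, np.linalg.norm(P-np.roll(P,-1,0),axis=1))
for i,j in((1,0),(2,3)): v=P[j]-P[i]; print("yaw",np.degrees(np.arctan2(-v[0],v[1])))
y=np.radians(-9); R=np.array([[np.cos(y),-np.sin(y)],[np.sin(y),np.cos(y)]])
print("T",c[:2]+R@[0,.055],"B",c[:2]+R@[0,-.065])
s=np.load("side0.npz");a=s["a"];h=cv2.cvtColor(a,cv2.COLOR_RGB2HSV)
k=cv2.inRange(h,(20,120,120),(35,255,255)); k[:175]=0;k[200:]=0;k[:,:275]=0;k[:,302:]=0
ys,xs=np.nonzero(k); print("side button px",xs.mean(),ys.mean(),xs.min(),xs.max(),ys.min(),ys.max(),"xy at .119",onz("side",[[xs.mean(),ys.mean()]],.119))
k=cv2.inRange(h,(0,150,80),(8,255,255))|cv2.inRange(h,(172,150,80),(180,255,255)); k[:235]=0;k[265:]=0;k[:,:235]=0;k[:,305:]=0
ys,xs=np.nonzero(k); print("side red",xs.min(),xs.max(),ys.min(),ys.max(),onz("side",[[xs.mean(),ys.mean()]],.044))
```

```text
[[ 0.59520033  0.12804733]
 [ 0.55519508 -0.11317946]
 [ 0.42874279 -0.09224702]
 [ 0.47031367  0.14976863]] [0.51236297 0.01809737 0.014     ] [0.24452154 0.12817311 0.24556    0.12676156]
yaw -9.416279097878107
yaw -9.746546531396524
T [0.52096686 0.07242023] B [ 0.50219473 -0.04610237]
side button px 288.35833333333335 186.50833333333333 281 296 182 191 xy at .119 [[ 0.50375074 -0.04562702  0.119     ]]
side red 247 252 246 254 [[0.5565381  0.11026895 0.044     ]]
```

Call:
play_rows --motion "26 -24 0 0 0 0 94;26 -24 0 0 0 0 60;26 -24 0 0 0 0 40;26 -24 0 0 0 0 40;26 -24 0 0 0 0 40" --squeeze 20

```text
time: 0.6
ee_pos: [0.2633, -0.3919, 0.2051]
orientation: [-0.0, 0.988, 0.155, -0.0]
force: [1.0, 0.0, -0.4]
width: 0.694
gripper_force: 0.0
```

Call:
play_rows --motion "26 -24 0 0 0 0 40;26 -24 0 0 0 0 40;26 -24 0 0 0 0 40;26 -24 0 0 0 0 40;26 -24 0 0 0 0 40"

```text
time: 1.1
ee_pos: [0.3502, -0.2379, 0.2052]
orientation: [-0.0, 0.988, 0.155, -0.0]
force: [0.6, -0.2, -0.2]
width: 0.426
gripper_force: 0.0
```

Call:
play_rows --motion "26 -24 0 0 0 0 40;26 -24 0 0 0 0 40;26 -24 0 0 0 0 40;26 -24 0 0 0 0 40;26 -24 0 0 0 0 40"

```text
time: 1.6
ee_pos: [0.4373, -0.084, 0.2052]
orientation: [-0.0, 0.988, 0.155, -0.0]
force: [-0.2, 1.1, -0.2]
width: 0.426
gripper_force: 0.0
```

Call:
play_rows --motion "26 -24 0 0 0 0 40;26 -24 0 0 0 0 40;26 -24 0 0 0 0 40;26 -24 0 0 0 0 40;22 -24 0 0 0 0 40"

```text
time: 2.1
ee_pos: [0.5209, 0.0688, 0.205]
orientation: [0.0, 0.988, 0.155, -0.0]
force: [0.6, -0.8, -0.2]
width: 0.428
gripper_force: 0.0
```

Call:
play_rows --motion "0 0 0 0 0 -8.4 40;0 0 0 0 0 -8.4 40;0 0 0 0 0 -8.4 40;0 0 0 0 0 -8.4 40;0 0 0 0 0 -8.4 40"

```text
time: 2.6
ee_pos: [0.52, 0.0674, 0.205]
orientation: [-0.0, 0.865, 0.501, -0.0]
force: [-0.5, -0.1, -0.9]
width: 0.429
gripper_force: 0.0
```

Call:
play_rows --motion "0 0 0 0 0 -8.4 40;0 0 0 0 0 -8.4 40;0 0 0 0 0 -8.4 40;0 0 0 0 0 -8.4 40;0 0 0 0 0 -8.4 40"

```text
time: 3.1
ee_pos: [0.5199, 0.0673, 0.205]
orientation: [-0.0, 0.628, 0.778, -0.0]
force: [0.4, -0.2, -0.6]
width: 0.424
gripper_force: 0.0
```

Call:
play_rows --motion "0 0 0 0 0 -8.4 40;0 0 0 0 0 -8.4 40;0 0 0 0 0 -8.4 40;0 0 0 0 0 -8.4 40;0 0 0 0 0 -8.4 40"

```text
time: 3.6
ee_pos: [0.5199, 0.0673, 0.205]
orientation: [-0.001, 0.308, 0.951, -0.0]
force: [0.0, 0.2, 0.2]
width: 0.424
gripper_force: 0.0
```

Call:
play_rows --motion "0 0 0 0 0 -8.4 40;0 0 0 0 0 -8.4 40;0 0 0 0 0 -8.4 40;0 0 0 0 0 -8.4 40;0 0 0 0 0 -8.4 40"

```text
time: 4.1
ee_pos: [0.5199, 0.0673, 0.205]
orientation: [-0.001, -0.054, 0.999, -0.0]
force: [-0.1, -0.1, 0.3]
width: 0.423
gripper_force: 0.0
```

Call:
play_rows --motion "-1.6 4.8 0 0 0 1.5 30;0 0 30 0 0 0 30;0 0 30 0 0 0 30;0 0 30 0 0 0 30;0 0 20 0 0 0 30"

```text
time: 4.6
ee_pos: [0.5199, 0.0723, 0.0931]
orientation: [-0.002, -0.038, 0.999, 0.0]
force: [-0.2, 0.1, -0.9]
width: 0.323
gripper_force: 0.0
```

Run:
```python
from h import *
a,d=env.camera("side"); p=pix("side",[[.521,.0722,.063]])[0].astype(int); print(p,env.sense()["ee_pos"])
s=a[p[1]-55:p[1]+35,p[0]-60:p[0]+60]; cv2.imwrite("pics/s1.png",cv2.resize(s[:,:,::-1],None,fx=6,fy=6,interpolation=cv2.INTER_CUBIC))
```

```text
[270 234] [0.51787313 0.07220098 0.09057841]
```

View pics/s1.png

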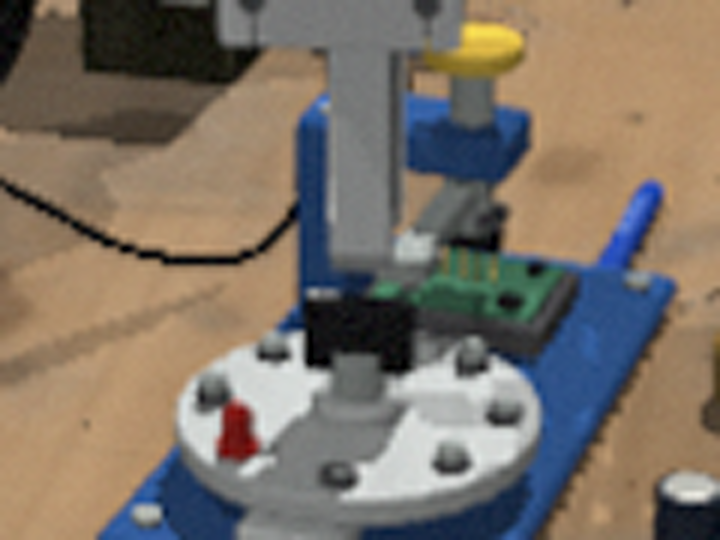

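The side view shows the finger (column 367 of the crop) about 3 mm nearer the robot than the bar centre (column 358). This agrees with the reading x = 0.518. I'll correct it, go down and grip.

Call:
play_rows --motion "-3.1 0 0 0 0 0 30;0 0 12 0 0 0 30;0 0 12 0 0 0 30;0 0 12 0 0 0 30;0 0 5 0 0 0 30"

```text
time: 5.15
ee_pos: [0.5236, 0.0725, 0.0531]
orientation: [-0.001, -0.038, 0.999, -0.0]
force: [-0.1, -0.2, -0.5]
width: 0.321
gripper_force: 0.0
```

Call:
play_rows --motion "0 0 0 0 0 0 30;0 0 0 0 0 0 20;0 0 0 0 0 0 14;0 0 0 0 0 0 6;0 0 0 0 0 0 6" --squeeze 20

```text
time: 5.65
ee_pos: [0.5247, 0.0739, 0.0548]
orientation: [0.0, -0.037, 0.999, 0.001]
force: [-0.3, 5.3, -0.7]
width: 0.171
gripper_force: 20.0
```

Run:
```python
from h import *
s=env.sense(); print(s)
```

```text
{'time': 5.65, 'joint_pos': array([ 0.00676047,  0.3392602 ,  1.8248357 ,  0.00300882,  0.97670251,
       -1.63995577]), 'joint_vel': array([-6.03818860e-04, -1.82024996e-05, -3.00572430e-04, -4.13344053e-03,
       -2.49247097e-04, -6.61693273e-04]), 'joint_torque': array([-2.84743913e+00, -3.94498694e+01, -1.88393980e+01, -1.75732300e+00,
        1.16836990e-01, -1.53890223e-02]), 'ee_pos': array([0.52474522, 0.0739224 , 0.05475958]), 'orientation': array([ 4.35826759e-04, -3.71097897e-02,  9.99310338e-01,  1.23397598e-03]), 'force': array([-0.25041336,  5.34930155, -0.73098422]), 'torque': array([ 1.08736248, -0.13303305,  0.03624865]), 'gripper_force': 20.000295639038086, 'width': 0.17081985647126222}
```

Run:
```python
from h import *
a,d=env.camera("side"); p=[270,234]
s=a[p[1]-45:p[1]+35,p[0]-55:p[0]+55]; cv2.imwrite("pics/s2.png",cv2.resize(s[:,:,::-1],None,fx=7,fy=7,interpolation=cv2.INTER_CUBIC))
print(env.sense()["ee_pos"],env.sense()["width"])
```

```text
[0.52475039 0.07390326 0.05475774] 0.1741725731588927
```

View pics/s2.png

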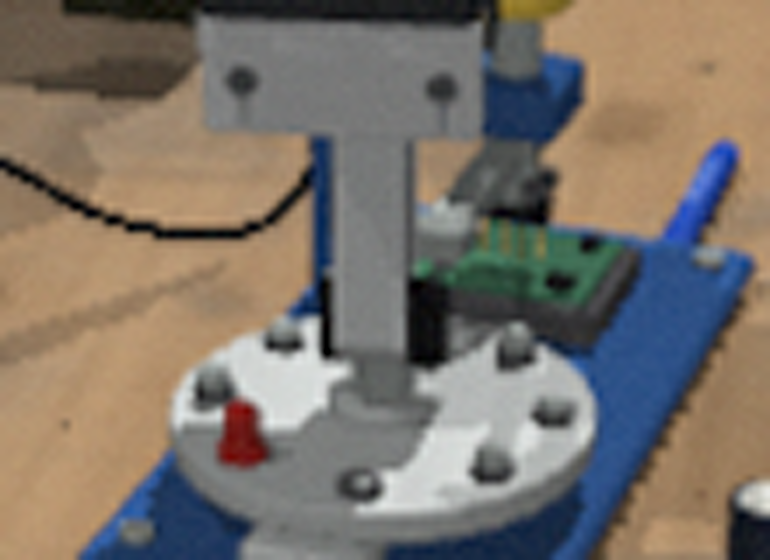

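The fingers straddle the bar, about 3 mm too far from the robot (finger column 370, bar 322–445), and the opening reads 16 mm, not 10. The fingertips may be catching the stem under the knob. I'll reopen, centre, go 3 mm higher and grip again.

Call:
play_rows --motion "0 0 0 0 0 0 26;0 0 0 0 0 0 26;3 1.5 -3 0 0 0 26;0 0 0 0 0 0 26;0 0 0 0 0 0 26"

```text
time: 6.2
ee_pos: [0.5215, 0.0735, 0.0577]
orientation: [0.0, -0.038, 0.999, -0.0]
force: [-0.2, 0.3, 0.3]
width: 0.279
gripper_force: 0.0
```

Call:
play_rows --motion "0 0 0 0 0 0 16;0 0 0 0 0 0 12;0 0 0 0 0 0 6;0 0 0 0 0 0 6;0 0 0 0 0 0 6" --squeeze 25

```text
time: 6.7
ee_pos: [0.5217, 0.0738, 0.0582]
orientation: [0.0, -0.038, 0.999, 0.0]
force: [-1.8, 0.8, 5.1]
width: 0.107
gripper_force: 29.2
```

Now the opening is 10 mm, so the bar is gripped properly. The turret angle is about -0.24 rad, which leaves about 149° clockwise to the fourth click.

Call:
play_rows --motion "0 0 0 0 0 4 6;0 0 0 0 0 4 6;0 0 0 0 0 4 6;0 0 0 0 0 2 6;0 0 0 0 0 0 6" --squeeze 30

```text
time: 7.2
ee_pos: [0.5217, 0.0741, 0.0582]
orientation: [0.0, 0.085, 0.996, 0.0]
force: [-0.7, 1.4, 5.2]
width: 0.105
gripper_force: 33.6
```

```bash
cat > st.py <<'E'
from h import *
from scipy.spatial.transform import Rotation as Ro
s=env.sense(); q=s["orientation"]; y=Ro.from_quat(q,scalar_first=True).as_matrix()[:,1]
az=np.degrees(np.arctan2(y[1],y[0])); print(s["time"],"yaz",az,"turret deg",(80.5-az+90)%360-90,s["ee_pos"],s["force"],s["torque"],s["width"],s["gripper_force"],s["joint_pos"][5])
E
python3 st.py
```

```text
7.2 yaz 80.27292652751925 turret deg 0.22707347248075394 [0.52171321 0.07408048 0.05819358] [-0.71416734  1.37570655  5.19444659] [0.1974662  0.02546169 0.02722793] 0.10504535432050355 33.59389809134882 -1.3926934382551217
```

Call:
play_rows --motion "0 0 0 0 0 5 6;0 0 0 0 0 5 6;0 0 0 0 0 5 6;0 0 0 0 0 5 6;0 0 0 0 0 5 6"

```text
time: 7.7
ee_pos: [0.5219, 0.0745, 0.0582]
orientation: [0.0, 0.3, 0.954, 0.001]
force: [-1.2, 2.2, 4.9]
width: 0.106
gripper_force: 33.2
```

Call:
play_rows --motion "0 0 0 0 0 5 6;0 0 0 0 0 5 6;0 0 0 0 0 5 6;0 0 0 0 0 5 6;0 0 0 0 0 0 6"

```text
time: 8.2
ee_pos: [0.5222, 0.0747, 0.0582]
orientation: [0.0, 0.46, 0.888, 0.001]
force: [-0.1, 3.5, 5.0]
width: 0.104
gripper_force: 33.5
```

```bash
python3 st.py
```

```text
8.2 yaz 35.29000587269721 turret deg 45.20999412730279 [0.52216681 0.07472986 0.0581949 ] [-0.11980565  3.48662332  5.01241233] [0.55533912 0.01028801 0.03288767] 0.10401956576313096 33.53074704820756 -0.608024152023152
```

Call:
play_rows --motion "0 0 0 0 0 5 6;0 0 0 0 0 5 6;0 0 0 0 0 5 6;0 0 0 0 0 5 6;0 0 0 0 0 5 6"

```text
time: 8.7
ee_pos: [0.5226, 0.0746, 0.0582]
orientation: [0.001, 0.641, 0.767, 0.001]
force: [1.5, 3.3, 4.4]
width: 0.102
gripper_force: 34.1
```

Call:
play_rows --motion "0 0 0 0 0 5 6;0 0 0 0 0 5 6;0 0 0 0 0 5 6;0 0 0 0 0 5 6;0 0 0 0 0 0 6"

```text
time: 9.2
ee_pos: [0.5229, 0.0746, 0.0582]
orientation: [0.0, 0.764, 0.645, 0.002]
force: [0.8, 3.9, 5.4]
width: 0.104
gripper_force: 32.8
```

```bash
python3 st.py
```

```text
9.2 yaz -9.62311555505113 turret deg 90.12311555505113 [0.52291502 0.07459096 0.05821248] [0.8142958  3.88593491 5.41725941] [ 0.71571663 -0.19115077  0.02340854] 0.10405785942677707 32.79603644128656 0.1758514438162878
```

Call:
play_rows --motion "0 0 0 0 0 5 6;0 0 0 0 0 5 6;0 0 0 0 0 5 6;0 0 0 0 0 5 6;0 0 0 0 0 5 6"

```text
time: 9.7
ee_pos: [0.5232, 0.0745, 0.0582]
orientation: [0.0, 0.886, 0.464, 0.002]
force: [2.3, 4.5, 5.2]
width: 0.104
gripper_force: 32.7
```

Call:
play_rows --motion "0 0 0 0 0 5 6;0 0 0 0 0 5 6;0 0 0 0 0 5 6;0 0 0 0 0 5 6;0 0 0 0 0 0 6"

```text
time: 10.2
ee_pos: [0.5234, 0.0742, 0.0582]
orientation: [0.0, 0.953, 0.304, 0.002]
force: [3.0, 3.7, 5.4]
width: 0.105
gripper_force: 32.7
```

```bash
python3 st.py
```

```text
10.2 yaz -54.55686650779545 turret deg 135.05686650779546 [0.52337361 0.07424787 0.05818992] [3.03596441 3.65615791 5.36402758] [ 0.6531069  -0.42556371 -0.01348009] 0.10503345258088212 32.68870058673201 0.9601763734054941
```

Call:
play_rows --motion "0 0 0 0 0 0 26;0 0 0 0 0 0 26;0 0 0 0 0 0 26;0 0 -25 0 0 0 26;0 0 -25 0 0 0 26"

```text
time: 10.7
ee_pos: [0.5188, 0.0734, 0.1062]
orientation: [-0.001, 0.953, 0.304, -0.003]
force: [0.2, -0.3, 0.1]
width: 0.276
gripper_force: 0.0
```

Call:
play_rows --motion "0 0 -30 0 0 0 26;0 0 -30 0 0 0 26;0 0 0 0 0 0 10;0 0 0 0 0 0 0;0 0 0 0 0 0 0"

```text
time: 11.2
ee_pos: [0.5197, 0.0736, 0.1656]
orientation: [-0.001, 0.953, 0.304, -0.002]
force: [-0.0, 1.2, -0.6]
width: 0.053
gripper_force: 0.0
```

```bash
python3 st.py
python3 - <<'E'
from h import *
a,d=env.camera("side"); p=[270,234]
s=a[p[1]-45:p[1]+35,p[0]-55:p[0]+55]; cv2.imwrite("pics/s3.png",cv2.resize(s[:,:,::-1],None,fx=7,fy=7,interpolation=cv2.INTER_CUBIC))
h=cv2.cvtColor(a,cv2.COLOR_RGB2HSV)
k=cv2.inRange(h,(0,150,80),(8,255,255))|cv2.inRange(h,(172,150,80),(180,255,255)); k[:215]=0;k[265:]=0;k[:,:235]=0;k[:,325:]=0
ys,xs=np.nonzero(k); print(len(xs),xs.mean(),ys.mean(),"red",onz("side",[[xs.mean(),ys.mean()]],.044)); R=onz("side",[[xs.mean(),ys.mean()]],.044)[0]-[.5225,.074,0]; az=np.degrees(np.arctan2(R[1],R[0])); print(np.hypot(*R[:2]),az)
E
```

```text
11.2 yaz -54.661275181140624 turret deg 135.16127518114064 [0.51966565 0.07361021 0.16556624] [-0.01585086  1.16278758 -0.64546444] [-0.0371043  -0.01087369 -0.01376304] 0.05326365521357088 0.0 0.9624200822585077
7 279.0 233.0 red [[0.51198828 0.02626161 0.044     ]]
0.04888200569991674 -102.41803037846141
```

View pics/s3.png

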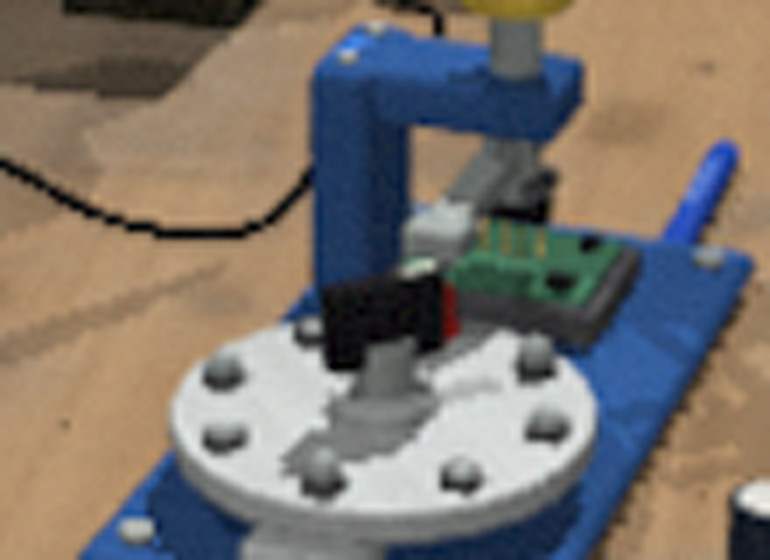

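The red stop (column 450, row 310 of the crop) stands directly below the end of the side arm, in line with the measured azimuth. The turret reads 135.1°, so it has clicked in. Now I'll move over the button with the fingers shut.

Call:
play_rows --motion "-16.6 17.3 0 0 0 0 0;-16.6 17.3 0 0 0 0 0;-16.6 17.3 0 0 0 0 0;-16.6 17.3 0 0 0 0 0;-16.6 17.3 0 0 0 0 0"

```text
time: 11.75
ee_pos: [0.5024, -0.0455, 0.1659]
orientation: [-0.001, 0.953, 0.304, -0.002]
force: [0.6, 0.9, -0.0]
width: 0.005
gripper_force: 0.0
```

Call:
play_rows --motion "0 0 10 0 0 0 0;0 0 10 0 0 0 0;0 0 10 0 0 0 0;0 0 0 0 0 0 0;0 0 0 0 0 0 0"

```text
time: 12.25
ee_pos: [0.5034, -0.0439, 0.1368]
orientation: [-0.0, 0.953, 0.304, -0.001]
force: [-0.1, 0.2, -0.2]
width: 0.003
gripper_force: 0.0
```

```bash
python3 st.py
python3 - <<'E'
from h import *
a,d=env.camera("side"); p=[285,185]
s=a[p[1]-45:p[1]+60,p[0]-70:p[0]+70]; cv2.imwrite("pics/s4.png",cv2.resize(s[:,:,::-1],None,fx=5.5,fy=5.5,interpolation=cv2.INTER_CUBIC))
E
```

```text
12.25 yaz -54.62248005927955 turret deg 135.12248005927955 [ 0.50342286 -0.04393768  0.13679552] [-0.14937219  0.22810292 -0.16181987] [-0.03371366 -0.04187486  0.00786533] 0.0030985736548653753 0.0 0.7284008700426603
```

View pics/s4.png

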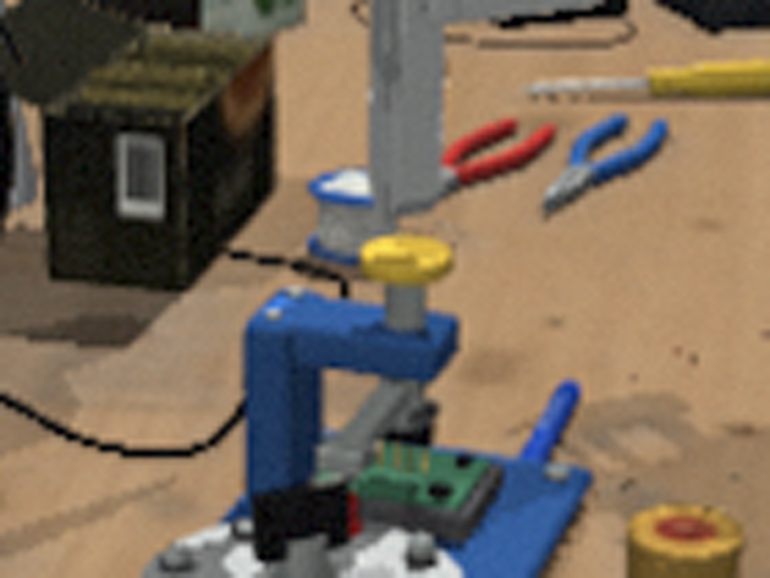

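The fingers are centred over the button (both at column 407). Now I'll press down gently in small steps.

Call:
play_rows --motion "0 0 6 0 0 0 0;0 0 5 0 0 0 0;0 0 2 0 0 0 0;0 0 2 0 0 0 0;0 0 1 0 0 0 0"

```text
time: 12.8
ee_pos: [0.5036, -0.0448, 0.1215]
orientation: [-0.0, 0.953, 0.303, -0.0]
force: [-1.5, 0.5, 2.0]
width: 0.006
gripper_force: 1.2
```

Call:
play_rows --motion "0 0 1 0 0 0 0;0 0 1 0 0 0 0;0 0 1 0 0 0 0;0 0 1 0 0 0 0;0 0 0 0 0 0 0"

```text
time: 13.3
ee_pos: [0.5036, -0.0447, 0.1175]
orientation: [0.0, 0.953, 0.303, -0.0]
force: [-0.5, 0.5, 4.5]
width: 0.002
gripper_force: 2.2
```

Call:
play_rows --motion "0 0 0.7 0 0 0 0;0 0 0.7 0 0 0 0;0 0 0.7 0 0 0 0;0 0 0.4 0 0 0 0;0 0 0 0 0 0 0"

```text
time: 13.8
ee_pos: [0.5036, -0.0448, 0.1149]
orientation: [-0.0, 0.953, 0.303, -0.0]
force: [-1.5, 1.7, 4.3]
width: 0.002
gripper_force: 2.3
```

Call:
play_rows --motion "0 0 0.3 0 0 0 0;0 0 0.3 0 0 0 0;0 0 0.3 0 0 0 0;0 0 0.3 0 0 0 0;0 0 0 0 0 0 0"

```text
time: 14.3
ee_pos: [0.5036, -0.0448, 0.1138]
orientation: [-0.0, 0.953, 0.303, -0.0]
force: [-2.0, 1.1, 5.3]
width: 0.006
gripper_force: 2.5
```

Call:
play_rows --motion "0 0 0.3 0 0 0 0;0 0 0.3 0 0 0 0;0 0 0.3 0 0 0 0;0 0 0.3 0 0 0 0;0 0 0 0 0 0 0"

```text
time: 14.8
ee_pos: [0.5037, -0.0448, 0.1131]
orientation: [0.0, 0.953, 0.303, 0.0]
force: [-3.4, 0.1, 8.2]
width: 0.004
gripper_force: 4.2
```

Call:
play_rows --motion "0 0 0.3 0 0 0 0;0 0 0.2 0 0 0 0;0 0 0 0 0 0 0;0 0 0 0 0 0 0;0 0 0 0 0 0 0"

```text
time: 15.3
ee_pos: [0.5037, -0.0448, 0.113]
orientation: [0.0, 0.953, 0.303, 0.0]
force: [-4.3, 1.3, 11.0]
width: 0.006
gripper_force: 5.3
```

Contact is stiff: 0.5 mm of command gave +2.8 N with almost no travel. I'll add a little more to reach about 14 N.

Call:
play_rows --motion "0 0 0.3 0 0 0 0;0 0 0.3 0 0 0 0;0 0 0 0 0 0 0;0 0 0 0 0 0 0;0 0 0 0 0 0 0"

```text
time: 15.8
ee_pos: [0.5037, -0.0448, 0.1128]
orientation: [0.0, 0.953, 0.303, 0.0]
force: [-4.4, 1.7, 12.4]
width: 0.009
gripper_force: 6.6
```

Call:
play_rows --motion "0 0 0.3 0 0 0 0;0 0 0 0 0 0 0;0 0 0 0 0 0 0;0 0 0 0 0 0 0;0 0 0 0 0 0 0"

```text
time: 16.3
ee_pos: [0.5037, -0.0448, 0.1127]
orientation: [0.0, 0.953, 0.303, 0.0]
force: [-5.3, 1.2, 13.9]
width: 0.005
gripper_force: 7.2
```

Call:
play_rows --motion "0 0 0 0 0 0 0;0 0 -1 0 0 0 0;0 0 -2 0 0 0 0;0 0 -3 0 0 0 0;0 0 -4 0 0 0 0"

```text
time: 16.8
ee_pos: [0.5036, -0.0448, 0.121]
orientation: [-0.0, 0.953, 0.303, -0.0]
force: [-1.5, 0.1, 2.1]
width: 0.006
gripper_force: 1.1
```

Call:
play_rows --motion "0 0 -6 0 0 0 0;0 0 -15 0 0 0 0;0 0 -20 0 0 0 0;0 0 -20 0 0 0 0;0 0 0 0 0 0 0"

```text
time: 17.3
ee_pos: [0.506, -0.0454, 0.1846]
orientation: [0.002, 0.953, 0.303, 0.003]
force: [0.5, -0.3, 0.0]
width: 0.004
gripper_force: 0.0
```

```bash
python3 st.py
python3 - <<'E'
from h import *
a,d=env.camera("side"); p=[285,205]
s=a[p[1]-45:p[1]+60,p[0]-70:p[0]+70]; cv2.imwrite("pics/s5.png",cv2.resize(s[:,:,::-1],None,fx=5.5,fy=5.5,interpolation=cv2.INTER_CUBIC))
E
```

```text
17.3 yaz -54.69159982232343 turret deg 135.19159982232344 [ 0.50602895 -0.04540753  0.18461273] [ 0.54803031 -0.25725385  0.01710452] [ 0.02200576  0.00147574 -0.06155235] 0.0037981403634335517 0.0 0.7282589884149114
```

View pics/s5.png

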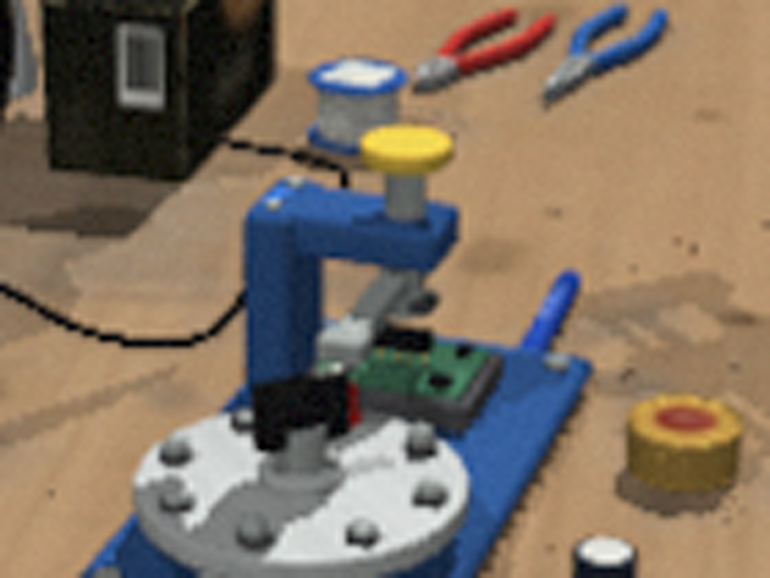

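The ram is back up (button at column 407, row 150). The header has been pressed down onto the board (column 402, row 340), the red stop is still under the side arm, and the loose things in view have not moved.

```bash
python3 -c "
from station import env
print(env.finish_job())"
```

```text
the job is handed in; nothing more can be done
None
```

I turned the turret to the fourth click, with the red stop under the side arm, then pressed the ram onto it at 11 to 14 N for about a second and let it rise with the header left pressed down; the job is handed in.

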